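# Weigh a baking dish on an upturned bowl

### The arm

A 6-joint arm with a two-finger parallel gripper is mounted at the origin on the work surface. World frame = base frame: x ahead of the robot, y to its left, z up, the work surface at z = 0. Lengths are in m, angles in rad, forces in N, time in s.
With the tool pointing down it reaches from about 0.325 to 0.9 m from the base axis. Payload 6.1 kg.
Tool frame: the origin (TCP) lies between the finger pads; the fingertips stand 14 mm ahead of it and the grasp point (between the pads) lies 5 mm behind it; z points along the fingers, y is the line along which they close (so a half turn about z gives the same grasp; the last joint's range is limited). The gripper opens to 87 mm and grips with 3 to 60 N. Pads are 19 mm wide; open, the fingers measure 117 mm over their backs; the gripper's body (75 mm by 190 mm) begins 51 mm behind the grasp point.
Start: joints at [1.056, 0.22, 1.526, -0, 1.395, -0.126], TCP at [0.237, 0.578, 0.237] pointing down, gripper open.
Joint ranges: [-2.98, 2.98], [-0.91, 2.08], [0.09, 2.57], [-1.24, 4.39], [0.2, 2.65], [-2.68, 2.68]. Speed limits (rad/s): [2.57, 2.57, 3.01, 3.14, 3.14, 3.14].

### API

Orientations are given as a rotation vector (axis times angle).
In Python, from bench import arm, vision gives the robot as it stands.
- The arm moves only by the tool jog_arm, never from a script. Its arguments are lists of equal length, an entry for each row: "linear": the shift along the tool's x, y, z in mm, a list of three; "yaw": the turn about the tool's z in rad; "claw": the opening, from 0 (shut) to 1 (fully open). A call has 1 to 20 rows; each row is the pose to reach, as a shift and turn from the pose commanded when the call began, along the tool's axes at that moment; what a row does not reach only later rows make up. A row lasts 1/10 s, in which the tool goes at most 50 mm and 8.59 degrees, less where a joint would pass 70% of its speed; a pose out of reach is approached as far as the arm can. A call with a gripper value outside its range is refused whole. The fingers move at their own pace and stop on an object; the grip force is fixed at half the most. Time passes only in rows, so rows that repeat a pose let the fingers close. It gives the time, the measured TCP pose, the force, the opening and the grip force at its end, in the units of the state.
- arm.observe(): the state, without advancing time (a new reading comes with each control period).
- vision.grab_frame(name): name is "side" or "top" or "wrist"; returns the picture (420x560x3 uint8, red, green, blue); there is no depth.
- vision.get_calibration(name): a dict with "fx", "fy", "cx", "cy" (pixels), "distortion" ([k1, k2, p1, p2, k3] as OpenCV has them; the pictures are not rectified), "extrinsics" (4x4, takes a point from camera to world coordinates). Camera axes: x right, y down, z forward; pixel columns grow to the right and rows downward; lengths in m; the calibration is good to about 2 mm. A picture is of the moment at which its call begins: read the wrist's pose just before it. get_calibration takes no time and is no camera call; for the wrist camera it gives the pose at the moment of the call.
- arm.job_done(): hands the job in; it is judged then, once.
The state is a dict: "time": time; "joints": joint angles; "qvel": joint speeds; "joint_torque": joint torques, N m; "ee_pos": TCP position; "tcp_rot": TCP orientation; "wrist_force": force on the tool from outside, world axes, zero at the start; "moment": the same for the moment, N m; "opening": finger opening in m; "grasp_force": force on a finger pad.
Only numpy, scipy, OpenCV 4.12 (cv2) and the standard library are available. Lean on these libraries where they do the work, as an engineer would, in place of code of your own. Each camera call takes 0.05 s, during which the arm holds its last target. There are 200 camera calls.

### The job

Weigh the empty baking dish, which is so wide that it would hide the display, using the upturned mixing bowl on the kitchen scale as a riser. Press the round key to switch the scale on and let it go, then press the long key to zero the scale while only the bowl is on it. Then set the dish down gently, right way up, on the rounded top of the bowl and leave it balanced there on its own, centred and roughly level, with the bowl still upright in the middle of the platform and the other things left alone.

Things in the scene. Friction and masses are not known exactly. Their poses are not given: they have to be found in the camera images.
- scale: Flat kitchen scale that stays put on its rubber feet, white plastic body 210 (its x) x 180 (its y) mm, 20 high, with a steel platform plate 148 (x) x 168 (y) mm whose top is 26 mm above the worktop and whose centre is 25 mm towards +x. Origin: centre of its underside. Its front edge (-x side) carries a dark display window between the two keys.
- platform (a point): Centre of the top of the scale's steel platform, 26 mm above the worktop; axes as the scale's.
- key_on_top (a point): Centre of the top of the round key (24 mm across), the on key, 26 mm above the worktop in the scale's front strip, at the scale's x = -78, y = +60 mm. It stands 6 mm proud of the body and is pressed straight down. Moves with the key.
- key_zero_top (a point): Centre of the top of the long key (38 mm along the scale's y, 18 mm along x), the zero key, otherwise like the round key, at the scale's x = -78, y = -62 mm. Moves with the key.
- key_on (a joint): How far the round key is pressed, m: 0 up, 0.004 fully down. A spring: about 1.2 N to start, 4 N fully down; it springs back when let go. Counts as pressed beyond 0.003 for 0.15 s.
- key_zero (a joint): The same for the long key.
- bowl: Round-bottomed steel mixing bowl standing upside down, loose, on the platform: 156 mm across its rim, 66 mm high, about 0.35 kg, so its top is 92 mm above the worktop. Its top is a dome of about 100 mm radius of curvature, with no flat. Origin: centre of the rim plane (the underside as it stands); z up along its axis.
- bowl_top (a point): The summit of the upturned bowl's dome, 66 mm above bowl's origin.
- dish: Empty oblong brown earthenware baking dish, open on top, on the worktop beside the scale: 180 (its x) x 112 (its y) x 42 mm high, upright walls 8 thick, flat floor 6 thick, 0.44 to 0.66 kg. Pinch one wall from above, best mid long wall, firmly (50 N is safe). On the dome it tilts about 1 degree per 1.5 mm off centre and may rock for a second. Origin: centre of underside; z up.
- soap: Bystander: washing-up bottle, 62 mm across, 190 mm high, off to one side. Origin: centre of its underside.
- jar: Bystander: lidded glass storage jar, 80 mm across, 110 mm high, off to one side. Origin: centre of its underside.
- mug: Bystander: mug 80 mm across, 90 mm high, beyond the work, its handle away from the robot. Origin: centre of its underside.
Not all that is in view belongs to the job. There is more than one size of the dish; the job needs the largest.

How it is judged:
On the way, in this order (a step that is already met when the one before it is completed fails the run):
1. the round key is pressed (long key up) with nothing but the bowl on the scale (value of joint key_on above 0.003 m and value of joint key_zero below 0.001 m and contact force between dish and bowl below 0.2 N and contact force between dish and scale below 0.2 N), for 0.15 s.
2. the round key is up again and the long key is pressed with nothing but the bowl on the scale (value of joint key_zero above 0.003 m and value of joint key_on below 0.001 m and contact force between dish and bowl below 0.2 N and contact force between dish and scale below 0.2 N), for 0.15 s.
At the end, for the whole second after the job is handed in: The dish rests on the bowl alone (not on the scale), right way up, its centre within 30 mm of the bowl's summit, tilted less than 0.25 rad (14 degrees), at rest; the bowl is upright with its centre within 30 mm of the platform's centre; both keys are up (contact force between dish and bowl above 3 N and contact force between dish and scale below 0.2 N and horizontal distance between dish and bowl_top below 0.03 m and angle between dish's own z axis and vertical below 0.25 rad and linear speed of dish below 0.03 m/s and angular speed of dish below 0.2 rad/s and angle between bowl's own z axis and vertical below 0.1 rad and horizontal distance between bowl and platform below 0.03 m and value of joint each of key_on, key_zero below 0.001 m); the robot touches nothing.
It fails at once if the dish strikes the bowl hard (over 40 N) (contact force between dish and bowl above 40 N).
It fails at once if the dish is tipped by more than 45 degrees (angle between dish's own z axis and vertical above 0.785 rad).
It fails at once if the bowl is tipped up by more than 20 degrees (angle between bowl's own z axis and vertical above 0.35 rad).
It fails at once if a bystander is moved by more than 30 mm (distance of any of soap, jar, mug from where it was at the start of the episode above 0.03 m).
It also fails if it takes over 64 s, if anything falls off the work surface, if the arm or the gripper's body presses on something with over 40 N, if the wrist force passes 120 N, or if a joint passes its speed limit or range.

## Working session

There is one attempt and no reset: what is moved stays moved. The work goes in short steps, Python scripts to look and compute and a tool call to move; the robot and the scene stay as the last step left them, time stands still between calls to the robot, and variables do not carry over. Pictures are saved under pics/ and viewed, at most 10 in all, crops included, and the job is handed in when it is done.

Besides the shell and the picture viewer there is one more tool, called after "Call:" as name([rows], argument=value, ...), one row to a line, values as JSON. jog_arm: Moves the arm, as the interface text tells. Its arguments: {"type":"object","properties":{"linear":{"type":"array","items":{"type":"array","items":{"type":"number"}}},"yaw":{"type":"array","items":{"type":"number"}},"claw":{"type":"array","items":{"type":"number"}}},"required":["linear","yaw","claw"]}

```bash
mkdir -p pics
python3 - <<'E'
from bench import arm, vision
import cv2,numpy as np
s=arm.observe();print(s['time'],s['ee_pos'],s['tcp_rot'],s['opening'],s['wrist_force'])
for n in('top','side'):
    f=vision.grab_frame(n);cv2.imwrite(f'pics/{n}0.png',f[:,:,::-1]);c=vision.get_calibration(n)
    print(n,c['fx'],c['cx'],c['cy'],c['distortion'],np.round(c['extrinsics'],3).tolist())
E
```

```text
0.0 [0.23662881 0.57781932 0.23544273] [-6.06823252e-01 -3.08180354e+00  2.90416303e-03] 0.08672634700515328 [ 0.54798062  0.89234283 -0.07747739]
top 397.4698616004764 283.6000948145896 206.23784185270162 [-0.1194936  0.         0.         0.         0.       ] [[0.023, -0.988, 0.15, 0.44], [-0.999, -0.019, 0.027, -0.014], [-0.023, -0.151, -0.988, 1.291], [0.0, 0.0, 0.0, 1.0]]
side 410.8103711180575 278.2681479252239 212.4561415730503 [-0.08541549  0.          0.          0.          0.        ] [[0.966, -0.15, 0.212, 0.328], [-0.26, -0.583, 0.77, -1.055], [0.008, -0.799, -0.602, 0.884], [0.0, 0.0, 0.0, 1.0]]
```

View pics/top0.png

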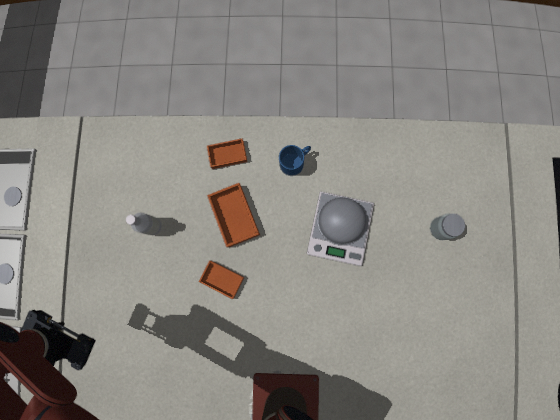

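View pics/side0.png

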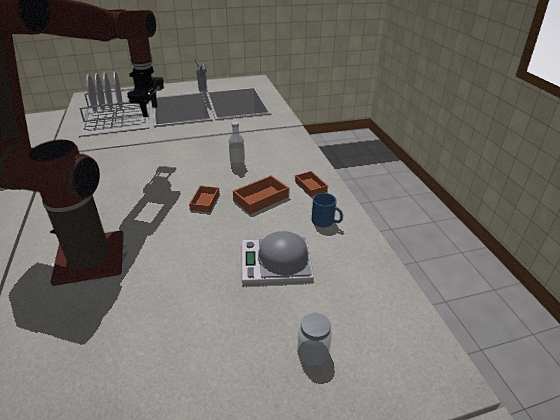

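Top view: the large dish is at about (234,215), between two smaller ones. The scale is at (341,228), with the round key near (318,247), the long key near (355,257) and the bowl at (343,220). The soap (140,222), mug (292,160) and jar (450,227) are clear of the work. The side view agrees.

```bash
cat > h.py <<'E'
import cv2,numpy as np
from bench import vision
def K(c): return np.array([[c['fx'],0,c['cx']],[0,c['fy'],c['cy']],[0,0,1.]])
def ray(c,p,z):
    u=cv2.undistortPoints(np.array(p,float).reshape(-1,1,2),K(c),np.array(c['distortion']))[:,0]
    E=np.array(c['extrinsics']);d=np.c_[u,np.ones(len(u))]@E[:3,:3].T;o=E[:3,3]
    return (o+d*((z-o[2])/d[:,2])[:,None])[:,:2]
def proj(c,P):
    E=np.linalg.inv(np.array(c['extrinsics']))
    return cv2.projectPoints(np.array(P,float).reshape(-1,1,3),cv2.Rodrigues(E[:3,:3])[0],E[:3,3],K(c),np.array(c['distortion']))[0][:,0]
E
python3 - <<'E'
from h import *
for n,roi in(('top',(195,125,190,180)),('side',(170,150,200,150))):
    f=cv2.imread(f'pics/{n}0.png');c=vision.get_calibration(n);x,y,w,h=roi
    hsv=cv2.cvtColor(f,cv2.COLOR_BGR2HSV)
    m=((hsv[...,0]<16)&(hsv[...,1]>120)&(hsv[...,2]>40)).astype(np.uint8);m2=np.zeros_like(m);m2[y:y+h,x:x+w]=m[y:y+h,x:x+w]
    cs=cv2.findContours(m2,0,2)[0];k=max(cs,key=cv2.contourArea)
    r=ray(c,k[:,0],.042)
    rect=cv2.minAreaRect((r*1000).astype(np.float32));print(n,'dish rim rect mm',rect, cv2.boxPoints(rect).round().tolist())
    g=(hsv[...,0]>45)&(hsv[...,0]<85)&(hsv[...,1]>80);g2=np.zeros_like(m);g2[y:y+h,x:x+w]=g[y:y+h,x:x+w]
    cs=cv2.findContours(g2,0,2)[0];k2=max(cs,key=cv2.contourArea);print('display',cv2.minAreaRect((ray(c,k2[:,0],.02)*1000).astype(np.float32)))
f=cv2.imread('pics/top0.png')[185:270,300:385];g=cv2.imread('pics/side0.png')[220:295,230:325]
a=cv2.resize(f,None,fx=5,fy=5,interpolation=2);b=cv2.resize(g,None,fx=4,fy=4,interpolation=2)
o=np.zeros((425,425+380,3),np.uint8);o[:,:425]=a;o[:300,425:]=b;cv2.imwrite('pics/c.png',o[:,:800])
E
```

```text
top dish rim rect mm ((600.406005859375, 180.71493530273438), (181.0414276123047, 112.20630645751953), 23.091930389404297) [[495.0, 197.0], [539.0, 94.0], [706.0, 165.0], [662.0, 268.0]]
display ((490.76373291015625, -148.3251190185547), (51.21840286254883, 23.13052749633789), 78.54244232177734)
side dish rim rect mm ((594.84814453125, 150.43319702148438), (206.09303283691406, 153.3125457763672), 22.83524513244629) [[470.0, 181.0], [530.0, 40.0], [720.0, 120.0], [660.0, 261.0]]
display ((488.15081787109375, -147.89947509765625), (49.6439208984375, 21.67254066467285), 77.71392059326172)
```

View pics/c.png

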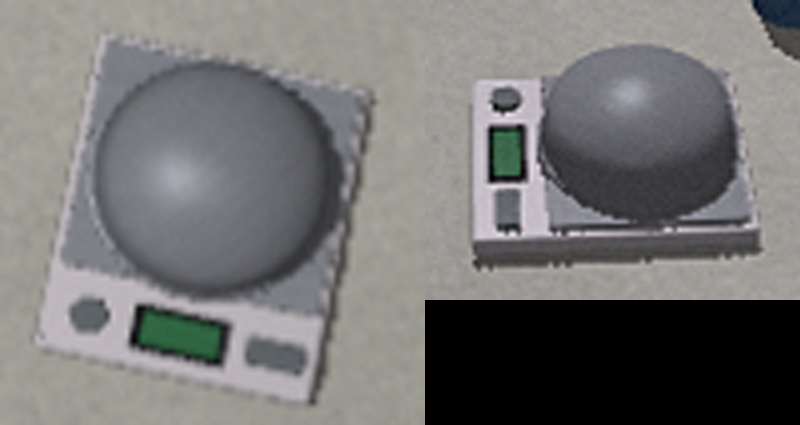

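Crop: the round key is at top-view (318,248) and the long key at (355,256). In the side view they are at (250.3,244.5) and (250.8,272.3). The bowl spans cols 319–367 and rows 197–244 in the top view.

Run:
```python
from h import *
from bench import arm
t=vision.get_calibration('top');s=vision.get_calibration('side')
a=ray(t,[(318,248),(355.2,255.8)],.026)*1000;b=ray(s,[(250.3,244.5),(250.8,272.3)],.026)*1000
print('keys',a,b)
k=(a+b)/2;d=k[0]-k[1];th=np.arctan2(d[1],d[0]);print('scale y ang',np.degrees(th),np.linalg.norm(d))
ey=d/np.linalg.norm(d);ex=np.array([ey[1],-ey[0]])
o=k.mean(0)+78*ex+1*ey;P=o+25*ex
print('platform from keys',P,'ex',ex)
# body corners z=.02 in top
C=ray(t,[(320.5,192.5),(374.5,203.5),(362,265.5),(307.5,253.5)],.02)*1000;print('body centre',C.mean(0),'platform',C.mean(0)+25*ex)
# bowl: predicted silhouette (profile: sphere-ish) bbox vs measured, solve centre
from scipy.optimize import least_squares
ph=np.linspace(0,2*np.pi,72)
prof=[(78,26),(77,40),(74,52),(66,66),(55,76),(40,84),(20,90),(1,92)]
def bb(c,xy):
    Q=proj(c,[(xy[0]+r*np.cos(p),xy[1]+r*np.sin(p),z) for r,z in prof for p in ph]) if 0 else proj(c,[((xy[0]+r*np.cos(p))/1000,(xy[1]+r*np.sin(p))/1000,z/1000) for r,z in prof for p in ph])
    return np.r_[Q.min(0),Q.max(0)]
mt=np.array([319,197.3,367.5,244.2]);ms=np.array([258.8+0.2,230.8,307.6,274.5])
for c,m in((t,mt),(s,ms)):
    r=least_squares(lambda x:bb(c,x)-m,P);print('bowl',r.x,r.fun)
q=arm.observe();print(q['ee_pos'],cv2.Rodrigues(q['tcp_rot'])[0].round(4).tolist())
```

```text
keys [[ 500.52873391  -92.13085911]
 [ 478.0281123  -210.26525513]] [[ 501.80900442  -97.06206019]
 [ 477.84608056 -216.8795953 ]]
scale y ang 78.95119663271876 121.2229171677105
platform from keys [ 590.83545077 -172.84241889] ex [ 0.9814643  -0.19164506]
body centre [ 564.7773015  -166.34561396] platform [ 589.31390901 -171.13674036]
bowl [ 588.95993665 -171.34772989] [-0.31200336 -0.9971034   0.31247402  0.9691056 ]
bowl [ 588.69152509 -171.69346901] [-1.29924408  0.54121412  1.29899143 -0.62159062]
[0.23665446 0.5778838  0.23553601] [[-0.9254, 0.3791, -0.0009], [0.3791, 0.9254, -0.0015], [0.0002, -0.0018, -1.0]]
```

Call:
jog_arm([
  [-500,-522,80],
  [-500,-522,80],
  [-500,-522,80],
  [-500,-522,80],
  [-500,-522,80],
  [-500,-522,80],
  [-500,-522,80],
  [-500,-522,80],
  [-500,-522,80],
  [-500,-522,80],
  [-500,-522,80],
  [-500,-522,80],
  [-500,-522,80],
  [-500,-522,80],
  [-500,-522,80],
  [-500,-522,80],
  [-500,-522,80],
  [-500,-522,80],
  [-500,-522,165],
  [-500,-522,165],
], yaw=[-0.197,-0.197,-0.197,-0.197,-0.197,-0.197,-0.197,-0.197,-0.197,-0.197,-0.197,-0.197,-0.197,-0.197,-0.197,-0.197,-0.197,-0.197,-0.197,-0.197], claw=[0,0,0,0,0,0,0,0,0,0,0,0,0,0,0,0,0,0,0,0])

```text
time: 2.1
ee_pos: [0.5017, -0.0928, 0.0709]
tcp_rot: [0.297, 3.126, -0.0]
wrist_force: [-0.9, 0.8, -0.9]
opening: 0.0004
grasp_force: 0.0
```

Call:
jog_arm([
  [0,0,20],
  [0,0,28],
  [0,0,31],
  [0,0,33],
  [0,0,34.5],
  [0,0,35.5],
  [0,0,35.5],
  [0,0,35.5],
  [0,0,35.5],
], yaw=[0,0,0,0,0,0,0,0,0], claw=[0,0,0,0,0,0,0,0,0])

```text
time: 3.0
ee_pos: [0.5027, -0.0945, 0.0368]
tcp_rot: [0.301, 3.125, -0.001]
wrist_force: [2.4, 1.0, 3.4]
opening: 0.0005
grasp_force: 1.8
```

Call:
jog_arm([
  [0,0,0.7],
  [0,0,1.5],
  [0,0,1.5],
  [0,0,1.5],
], yaw=[0,0,0,0], claw=[0,0,0,0])

```text
time: 3.4
ee_pos: [0.5028, -0.0946, 0.0362]
tcp_rot: [0.301, 3.125, -0.001]
wrist_force: [-1.9, 3.7, 13.8]
opening: 0.0003
grasp_force: 7.0
```

Call:
jog_arm([
  [0,0,-15],
  [0,0,-30],
  [1,-60,-30],
  [1,-121,-30],
  [1,-121,-30],
  [1,-121,-17],
  [1,-121,-9],
  [1,-121,-6],
  [1,-121,-4],
  [1,-121,-2.5],
  [1,-121,-1],
  [1,-121,0],
  [1,-121,0],
  [1,-121,0],
], yaw=[0,0,0,0,0,0,0,0,0,0,0,0,0,0], claw=[0,0,0,0,0,0,0,0,0,0,0,0,0,0])

```text
time: 4.8
ee_pos: [0.4777, -0.2117, 0.0361]
tcp_rot: [-0.299, -3.126, -0.002]
wrist_force: [-7.1, 4.9, 16.2]
opening: 0.0004
grasp_force: 8.3
```

Call:
jog_arm([
  [0,0,-50],
  [0,0,-100],
  [0,0,-125],
  [-75,366,-125],
  [-75,366,-125],
  [-75,366,-125],
  [-75,366,-125],
  [-75,366,-125],
  [-75,366,-125],
  [-75,366,-125],
  [-75,366,-125],
  [-75,366,-125],
  [-75,366,-80],
  [-75,366,-50],
  [-75,366,-50],
], yaw=[0,0,0,-0.593,-0.593,-0.593,-0.593,-0.593,-0.593,-0.593,-0.593,-0.593,-0.593,-0.593,-0.593], claw=[0,0,0,0.8,0.8,0.8,0.8,0.8,0.8,0.8,0.8,0.8,0.8,0.8,0.8])

```text
time: 6.3
ee_pos: [0.6166, 0.1313, 0.0791]
tcp_rot: [0.624, -3.069, -0.001]
wrist_force: [-1.0, -0.3, -0.6]
opening: 0.069
grasp_force: 0.0
```

Run:
```python
from bench import arm, vision
import cv2,numpy as np
s=arm.observe();print(s['ee_pos'],s['opening'],cv2.Rodrigues(s['tcp_rot'])[0].round(3).tolist())
f=vision.grab_frame('wrist');cv2.imwrite('pics/w1.png',f[:,:,::-1])
```

```text
[0.6166356  0.13134936 0.07906175] 0.0690350597669199 [[-0.921, -0.39, -0.01], [-0.39, 0.921, -0.001], [0.009, 0.003, -1.0]]
```

View pics/w1.png

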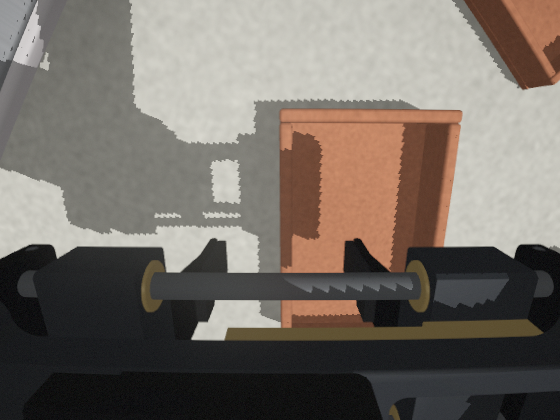

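The wrist view shows the dish wall at col ~287, midway between the fingers (215 and 360) and square to them. I'll descend and grip.

Call:
jog_arm([
  [-3,0,20],
  [-3,0,40],
  [-3,0,52],
  [-3,0,58],
  [-3,0,58],
  [-3,0,58],
  [-3,0,58],
], yaw=[0,0,0,0,0,0,0], claw=[0.8,0.8,0.8,0.8,0.8,0.8,0.8])

```text
time: 7.05
ee_pos: [0.6248, 0.1334, 0.0279]
tcp_rot: [-0.626, 3.077, -0.0]
wrist_force: [-0.1, -0.1, 0.6]
opening: 0.0693
grasp_force: 0.0
```

Call:
jog_arm([
  [4,0,4],
  [4,0,4],
  [4,0,4],
  [4,0,4],
  [4,0,4],
  [4,0,4],
  [4,0,4],
  [4,0,4],
  [4,0,4],
  [4,0,4],
  [4,0,4],
  [4,0,4],
  [4,0,4],
], yaw=[0,0,0,0,0,0,0,0,0,0,0,0,0], claw=[0.8,0.8,0.8,0.7,0.6,0.5,0.4,0.3,0.2,0,0,0,0])

```text
time: 8.35
ee_pos: [0.62, 0.1321, 0.0225]
tcp_rot: [0.626, -3.078, -0.001]
wrist_force: [-0.2, 1.7, 2.0]
opening: 0.0076
grasp_force: 30.0
```

Call:
jog_arm([
  [0,0,-5],
  [0,0,-12],
  [0,0,-22],
  [0,0,-35],
  [0,0,-50],
  [0,0,-65],
  [0,0,-80],
  [0,0,-95],
  [0,0,-110],
  [0,0,-120],
  [0,0,-128],
  [0,0,-130],
  [0,0,-130],
  [0,0,-130],
], yaw=[0,0,0,0,0,0,0,0,0,0,0,0,0,0], claw=[0,0,0,0,0,0,0,0,0,0,0,0,0,0])

```text
time: 9.75
ee_pos: [0.6196, 0.1317, 0.1516]
tcp_rot: [0.626, -3.077, -0.0]
wrist_force: [-1.2, -0.6, -5.8]
opening: 0.0077
grasp_force: 30.0
```

Run:
```python
from bench import arm, vision
import cv2,numpy as np
s=arm.observe();print(s['ee_pos'],s['opening'],s['wrist_force'],s['moment'])
f=vision.grab_frame('side');cv2.imwrite('pics/s1.png',cv2.resize(f[100:240,180:360,::-1],None,fx=4,fy=4))
```

```text
[0.61958709 0.13170207 0.15162179] 0.007710511803540092 [-1.19083999 -0.60337302 -5.79381425] [-0.24530464 -0.06486841 -0.02235217]
```

View pics/s1.png

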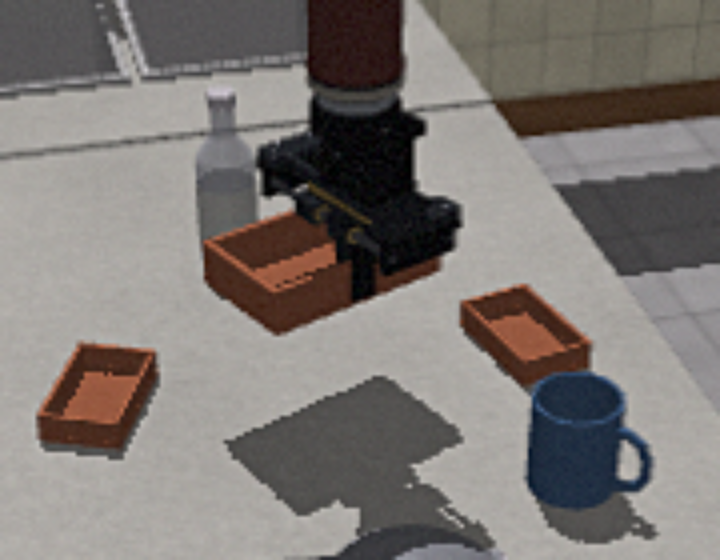

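The dish hangs level, with the wrist force changed by about −5.8 N. I'll carry it over the bowl smoothly.

Call:
jog_arm([
  [3,-6,0],
  [9,-19,0],
  [18,-38,0],
  [29,-64,0],
  [43,-93,0],
  [56,-121,0],
  [71,-153,0],
  [85,-185,0],
  [100,-217,0],
  [113,-246,0],
  [125,-271,0],
  [134,-291,0],
  [140,-303,0],
  [144,-313,0],
  [147,-319,0],
  [147,-319,0],
  [147,-319,0],
  [147,-319,0],
], yaw=[0,0,0,0,0,0,0,0,0,0,0,0,0,0,0,0,0,0], claw=[0,0,0,0,0,0,0,0,0,0,0,0,0,0,0,0,0,0])

```text
time: 11.6
ee_pos: [0.6095, -0.2183, 0.1525]
tcp_rot: [0.628, -3.078, -0.001]
wrist_force: [-0.3, -0.1, -5.1]
opening: 0.0077
grasp_force: 30.0
```

Run:
```python
from h import *
from bench import arm
s=arm.observe();print(s['time'],s['ee_pos'],s['opening'],s['wrist_force'],s['moment'])
for n in('top','side'):
    f=vision.grab_frame(n)[:,:,::-1].copy();c=vision.get_calibration(n)
    # predicted dish outline (rim & base) for level dish at bowl centre
    a=np.radians(23.1);ex=np.array([np.cos(a),np.sin(a)]);ey=np.array([-ex[1],ex[0]])
    ctr=s['ee_pos'][:2]+.052*ey+.001*ex;zb=s['ee_pos'][2]-.0225
    print(ctr)
    if n=='top':
        hsv=cv2.cvtColor(f,cv2.COLOR_BGR2HSV);m=((hsv[...,0]<16)&(hsv[...,1]>120)&(hsv[...,2]>40)).astype(np.uint8);m[:,:280]=0;m[:150]=0;m[300:]=0;m[:,420:]=0
        k=np.vstack([q for q in cv2.findContours(m,0,2)[0] if cv2.contourArea(q)>20])
        print(cv2.minAreaRect((ray(c,k[:,0],zb+.042)*1000).astype(np.float32)))
    for z in(zb,zb+.042):
        P=[np.r_[ctr+ex*.09*i+ey*.056*j,z] for i,j in((1,1),(1,-1),(-1,-1),(-1,1))]
        p=proj(c,P);cv2.polylines(f,[(p*16).astype(np.int32)],True,(255,255,0),1,16,4)
    q=f[150:290,220:420] if n=='side' else f[150:290,260:440]
    cv2.imwrite(f'pics/{n}2.png',cv2.resize(q,None,fx=4,fy=4))
```

```text
11.6 [ 0.60951783 -0.21828813  0.15247664] 0.007697526791260216 [-0.31524118 -0.09808252 -5.08024683] [-0.28992158 -0.04493407  0.02153479]
[ 0.59003613 -0.17006507]
((552.0584106445312, -219.88905334472656), (292.5042724609375, 428.94122314453125), 84.7337646484375)
[ 0.59003613 -0.17006507]
```

View pics/side2.png

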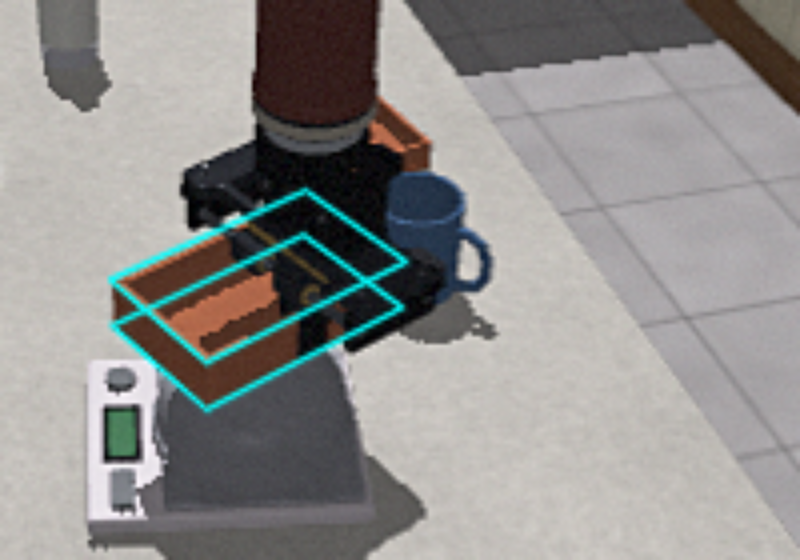

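View pics/top2.png

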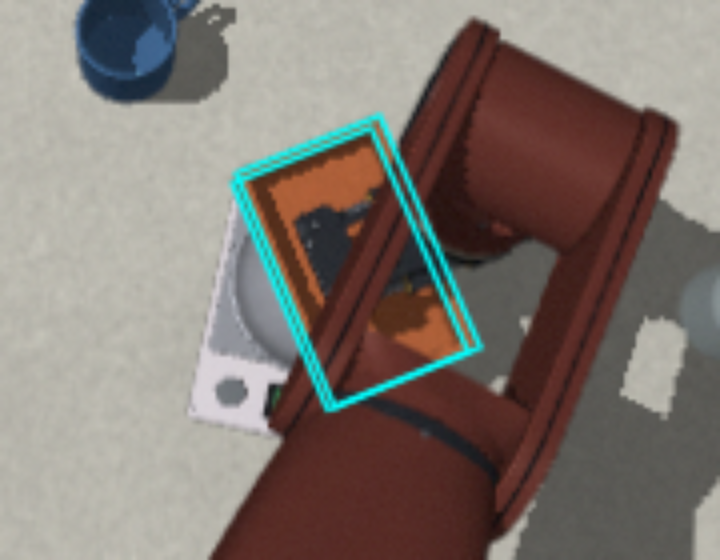

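Both views show the dish outline matching the predicted level box over the bowl, centred to about 2 mm. I'll lower it now.

Call:
jog_arm([
  [1.5,-1,6],
  [1.5,-1,14],
  [1.5,-1,22],
  [1.5,-1,28],
  [1.5,-1,31],
  [1.5,-1,32],
  [1.5,-1,33],
  [1.5,-1,33],
  [1.5,-1,33],
], yaw=[0,0,0,0,0,0,0,0,0], claw=[0,0,0,0,0,0,0,0,0])

```text
time: 12.6
ee_pos: [0.6086, -0.2209, 0.12]
tcp_rot: [-0.626, 3.078, -0.001]
wrist_force: [1.2, -0.6, -5.6]
opening: 0.0079
grasp_force: 30.0
```

Call:
jog_arm([
  [0,0,0.5],
  [0,0,1],
  [0,0,1.5],
  [0,0,2],
  [0,0,2.5],
  [0,0,3],
  [0,0,3.5],
  [0,0,4],
  [0,0,4],
], yaw=[0,0,0,0,0,0,0,0,0], claw=[0,0,0,0,0,0,0,0,0])

```text
time: 13.5
ee_pos: [0.6083, -0.2208, 0.1154]
tcp_rot: [0.626, -3.078, -0.0]
wrist_force: [-0.3, 0.4, -6.9]
opening: 0.008
grasp_force: 30.0
```

Call:
jog_arm([
  [0,0,0.4],
  [0,0,0.8],
  [0,0,1.2],
  [0,0,1.2],
], yaw=[0,0,0,0], claw=[0,0,0,0])

```text
time: 13.9
ee_pos: [0.6085, -0.2209, 0.1146]
tcp_rot: [-0.626, 3.078, -0.0]
wrist_force: [0.1, 0.7, -5.6]
opening: 0.0074
grasp_force: 30.0
```

Call:
jog_arm([
  [0,0,0.4],
  [0,0,0.8],
  [0,0,1.2],
  [0,0,1.2],
], yaw=[0,0,0,0], claw=[0,0,0,0])

```text
time: 14.3
ee_pos: [0.6087, -0.221, 0.114]
tcp_rot: [-0.626, 3.078, -0.001]
wrist_force: [-1.7, 0.1, 1.8]
opening: 0.0077
grasp_force: 30.0
```

Call:
jog_arm([
  [0,0,-0.3],
  [0,0,-0.3],
  [0,0,-0.3],
  [0,0,-0.3],
  [0,0,-0.3],
  [0,0,-0.3],
  [0,0,-0.3],
  [0,0,-0.3],
  [0,0,-0.3],
  [0,0,-0.3],
  [0,0,-0.3],
  [0,0,-0.3],
], yaw=[0,0,0,0,0,0,0,0,0,0,0,0], claw=[0,0,0.1,0.12,0.2,0.3,0.4,0.5,0.6,0.6,0.6,0.6])

```text
time: 15.5
ee_pos: [0.6084, -0.2208, 0.1135]
tcp_rot: [-0.626, 3.079, -0.0]
wrist_force: [0.2, -0.3, -0.3]
opening: 0.0517
grasp_force: 0.0
```

Run:
```python
from h import *
from bench import arm
s=arm.observe();print(s['time'],s['ee_pos'],s['opening'],s['wrist_force'],s['grasp_force'])
a=vision.grab_frame('side')[150:290,220:420,::-1];b=vision.grab_frame('wrist')[:,:,::-1]
o=np.hstack([cv2.resize(a,(400,280)),cv2.resize(b,(373,280))]);cv2.imwrite('pics/r.png',o)
```

```text
15.5 [ 0.60844511 -0.22081368  0.11346093] 0.05170391155003486 [ 0.16977452 -0.28229697 -0.3071878 ] 0.0
```

View pics/r.png

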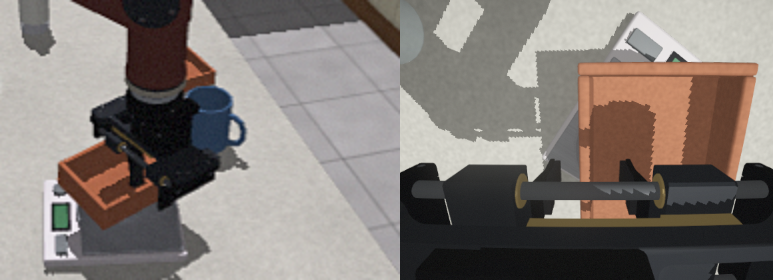

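The dish balances level with its wall free between the open fingers. I'll withdraw straight up.

Call:
jog_arm([
  [0,0,-5],
  [0,0,-12],
  [0,0,-22],
  [0,0,-35],
  [0,0,-60],
  [0,0,-90],
  [0,0,-120],
  [60,-120,-150],
  [60,-160,-160],
  [60,-160,-160],
  [60,-160,-160],
  [60,-160,-160],
  [60,-160,-160],
  [60,-160,-160],
  [60,-160,-160],
  [60,-160,-160],
  [60,-160,-160],
  [60,-160,-160],
  [60,-160,-160],
  [60,-160,-160],
], yaw=[0,0,0,0,0,0,0,0,0,0,0,0,0,0,0,0,0,0,0,0], claw=[0.6,0.6,0.6,0.6,0.6,0.6,0.6,0.6,0.6,0.6,0.6,0.6,0.6,0.6,0.6,0.6,0.6,0.6,0.6,0.6])

```text
time: 17.6
ee_pos: [0.6157, -0.3915, 0.2734]
tcp_rot: [0.626, -3.079, -0.0]
wrist_force: [0.1, -0.4, 0.0]
opening: 0.052
grasp_force: 0.0
```

Run:
```python
from h import *
from bench import arm
s=arm.observe();print(s['time'],s['ee_pos'])
A=vision.grab_frame('side')
a=A[150:290,220:420,::-1];b=vision.grab_frame('top')[150:290,260:440,::-1]
for _ in range(10): B=vision.grab_frame('side')
print('motion',cv2.absdiff(A,B)[150:290,220:420].mean(),cv2.absdiff(A,B)[300:,300:].mean())
o=np.hstack([cv2.resize(a,(400,280)),cv2.resize(b,(360,280))]);cv2.imwrite('pics/e.png',o)
```

```text
17.6 [ 0.61565405 -0.39147438  0.27342949]
motion 2.7842380952380954 2.2268910256410255
```

View pics/e.png

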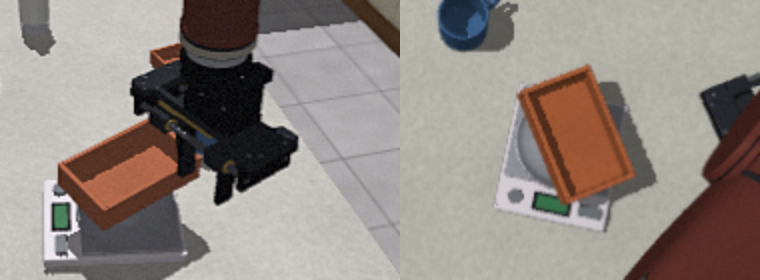

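The dish is balanced roughly level on the bowl, nothing is moving, and the gripper is clear. I'll hand it in.

```bash
python3 -c "
from bench import arm
print(arm.job_done())"
```

```text
the job is handed in; nothing more can be done
None
```

I pressed the round key, then the long key, and left the largest dish balanced roughly level on the upturned bowl with the gripper clear. The job is handed in at about 18 s; the hand-in gave no verdict.

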